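Load, close and start the deburring bowl

ROBOT

A 7-joint arm with a two-finger parallel gripper is mounted at the origin on the work surface. World frame = base frame: x ahead of the robot, y to its left, z up, the work surface at z = 0. Lengths are in m, angles in rad, forces in N, time in s.
With the tool pointing down it reaches from about 0.425 to 0.875 m from the base axis. Payload 4.7 kg.
Tool frame: the origin (TCP) lies midway between the tips of the shut fingers; the grasp point (between the pads) lies 19 mm behind it; z points along the fingers, y is the line along which they close (so a half turn about z gives the same grasp; the last joint's range is limited). The gripper opens to 85 mm and grips with 20 to 120 N. Pads are 22 mm wide; open, the fingers measure 114 mm over their backs; the gripper's body (76 mm by 85 mm) begins 54 mm behind the grasp point. The pads swing forward as they close: fully open they stand 13 mm farther back than shut.
Start: joints at [0.014, 0.321, -0.07, 1.45, 0.023, 1.371, -0.057], TCP at [0.65, -0, 0.231] pointing down, gripper open.
Joint ranges: [-2.86, 2.86], [-0.3, 2.09], [-1.38, 1.24], [0.06, 2.45], [-1.56, 4.7], [0.09, 2.05], [-2.69, 2.69]. Speed limits (rad/s): [2.57, 2.57, 3.14, 3.14, 3.14, 3.14, 3.14].

INTERFACE

Orientations are given as a unit quaternion [x, y, z, w].
In Python, from cell import bot, viewer, solver gives the robot as it stands (bot), with the cameras (viewer) and the kinematics (solver). Calls block until the motion is done:
- bot.move_pose(position, orientation): joint-space move of the TCP to a pose.
- bot.line_to(position, attitude=None, rate=0.15): straight line of the TCP; attitude=None keeps the orientation; rate is the mean speed in m/s.
- bot.set_joints(angles): joint-space move.
- bot.gripper_to(opening, squeeze=None): finger opening in m; squeeze is the grip in N (None keeps the last); returns when the fingers have stopped.
- bot.wait(seconds).
- solver.inverse_kinematics(position, orientation): joint angles nearest the present ones, or None.
- bot.get_obs(): the state.
- viewer.grab_frame(name): name is "scene" or "side" or "wrist"; returns a dict with "pixels" (384x512x3 uint8, red, green, blue), "fx", "fy", "cx", "cy" (pixels), "rvec" (rotation vector, rad) and "tvec" (3), from world to camera coordinates, as OpenCV has them; the wrist camera has in their place "mount" (4x4, takes a point from camera to tool coordinates, whose origin is the TCP and whose axes are the flange's). Camera axes: x right, y down, z forward; pixel columns grow to the right and rows downward; lengths in m; the calibration is good to about 2 mm. A picture is of the moment at which its call begins: read the wrist's pose just before it. There is no depth.
A pose or a line that the arm cannot do raises bot.Unreachable and nothing moves.
- bot.finish_job(): hands the job in; it is judged then, once.
The state is a dict: "time": time; "joint_pos": joint angles; "joint_velocities": joint speeds; "effort": joint torques, N m; "eef_pos": TCP position; "tool_rot": TCP orientation; "ft_force": force on the tool from outside, world axes, zero at the start; "ft_torque": the same for the moment, N m; "finger_gap": finger opening in m; "finger_force": force on a finger pad.
Only numpy, scipy, OpenCV 4.12 (cv2) and the standard library are available. Lean on these libraries where they do the work, as an engineer would, in place of code of your own. Each camera call takes 0.05 s, during which the arm holds its last target. There are 200 camera calls.

TASK

Deburr the sawn-off slugs: put every short square aluminium slug from the bench into the blue deburring bowl, each in a compartment of its own, and swing the clear lid shut. Then fasten the lid with its red wing screw: turn it backward (counter-clockwise) and let it drop into the thread start, then run it in clockwise until it is fully home, and last press the green start button. Leave the other things on the bench where they are.

Things in the scene. Friction and masses are not known exactly. Their poses are not given: they have to be found in the camera images.
- machine: fixed vibratory deburring machine; origin on the bench under the bowl's axis. Blue bowl on springs, 124 mm across outside, rim 122 mm above the bench, six orange dividers 3 mm thick (tops 120 mm up) round a centre column 40 mm across. Axes: -x front (the lid's pull bar comes down there), +x hinge side, +y side of the grey control box, 74 x 72 x 88 mm tall, centred 112 mm from the axis
- pocket0 (a point): middle of the floor of compartment 0 (one of six, open on top): 40 mm from the bowl's axis, 0 degrees counter-clockwise from the machine's +x, 88 mm above the bench, 32 mm deep; wedge-shaped, 20 to 57 mm from the axis. One slug fits, standing with its sides square to the radius, or lying along it
- pocket1 (a point): middle of the floor of compartment 1 (one of six, open on top): 40 mm from the bowl's axis, 60 degrees counter-clockwise from the machine's +x, 88 mm above the bench, 32 mm deep; wedge-shaped, 20 to 57 mm from the axis. One slug fits, standing with its sides square to the radius, or lying along it
- pocket2 (a point): middle of the floor of compartment 2 (one of six, open on top): 40 mm from the bowl's axis, 120 degrees counter-clockwise from the machine's +x, 88 mm above the bench, 32 mm deep; wedge-shaped, 20 to 57 mm from the axis. One slug fits, standing with its sides square to the radius, or lying along it
- pocket3 (a point): middle of the floor of compartment 3 (one of six, open on top): 40 mm from the bowl's axis, 180 degrees counter-clockwise from the machine's +x, 88 mm above the bench, 32 mm deep; wedge-shaped, 20 to 57 mm from the axis. One slug fits, standing with its sides square to the radius, or lying along it
- pocket4 (a point): middle of the floor of compartment 4 (one of six, open on top): 40 mm from the bowl's axis, 240 degrees counter-clockwise from the machine's +x, 88 mm above the bench, 32 mm deep; wedge-shaped, 20 to 57 mm from the axis. One slug fits, standing with its sides square to the radius, or lying along it
- pocket5 (a point): middle of the floor of compartment 5 (one of six, open on top): 40 mm from the bowl's axis, 300 degrees counter-clockwise from the machine's +x, 88 mm above the bench, 32 mm deep; wedge-shaped, 20 to 57 mm from the axis. One slug fits, standing with its sides square to the radius, or lying along it
- lid (a joint): hinge of the clear round lid (128 mm across, 6 mm thick), rad: 0 shut, 2.4 wide open, leaning away from the front; starts at 2.1 to 2.25. Hinge line along the machine's y, 66 mm from the bowl's axis towards +x, 122 mm above the bench. Stiff (0.36 N m): the lid stays where it is left
- lid_bar (a point): middle of the lid's pull bar, a steel rod 10 mm thick, 72 mm long along the machine's y, 160 mm from the hinge line, 30 mm out from the lid's edge, on two arms 33 mm either side of the middle; the rod may turn in the fingers. It moves on a circle about the hinge line; with the lid shut it is 94 mm in front of the bowl's axis and 134 mm above the bench
- knob_grip (a point): on the axis of the red wing screw in the lid's centre, 4 mm below the wing's top; x runs along the wing, z along the screw, away from the bowl. Wing 56 mm long, 13 mm thick, 28 mm high, over a black flange 34 mm across. The screw is captive in the lid, turning and sliding in it. Lid shut and screw home: this point is 157 mm above the bench, the flange down on the lid
- knob_turn (a joint): turn of the wing screw, rad, + counter-clockwise from above, stops at -4.6 and 0.9; easy to turn. Starts at -1.7 to -0.5 and then, lid shut, rides on top of the thread. Turned past +0.15 and let go it drops 6 mm by its own weight (a grip holds it up). Clockwise from there it runs in 0.95 mm per rad to home, at the stop -4.6. Without the drop it stops 6 mm short of home
- knob_lift (a joint): slide of the wing screw along its axis, m, + away from the bowl; with the lid shut: 0 on top of the thread start, falling 0.95 mm per rad clockwise of it; about -0.006 just after the drop; about -0.010 home. With the lid open it slides freely from -0.0105 to 0.004
- start (a joint): green start button, m: 0 = out, 0.006 = fully pressed (5 N); springs back
- start_top (a point): top of the green start button, 28 mm across, on top of the control box, pressed straight down; 107 mm above the bench when out
- slug1: sawn slug of solid aluminium bar, 20 x 20 mm square and 30 mm long, about 32 g, standing on end on the bench at the start; origin at its centre, z along the 30 mm length (None if this start has fewer slugs)
- slug2: sawn slug of solid aluminium bar, 20 x 20 mm square and 30 mm long, about 32 g, standing on end on the bench at the start; origin at its centre, z along the 30 mm length (None if this start has fewer slugs)
- slug3: sawn slug of solid aluminium bar, 20 x 20 mm square and 30 mm long, about 32 g, standing on end on the bench at the start; origin at its centre, z along the 30 mm length (None if this start has fewer slugs)
- slug4: sawn slug of solid aluminium bar, 20 x 20 mm square and 30 mm long, about 32 g, standing on end on the bench at the start; origin at its centre, z along the 30 mm length (None if this start has fewer slugs)
- slug5: sawn slug of solid aluminium bar, 20 x 20 mm square and 30 mm long, about 32 g, standing on end on the bench at the start; origin at its centre, z along the 30 mm length (None if this start has fewer slugs)
- round_end: bystander: round steel bar end standing on end, 42 mm across, 34 mm tall; origin under its middle
- angle_end: bystander: dark steel angle offcut 90 mm long, 35 x 35 mm; origin under its middle
- oil: bystander: white oil bottle with a yellow label, 48 mm across, 130 mm tall; origin under its middle
- wrench: bystander: wrench 170 mm long, lying along its x
- bar_rest: bystander: the rest of the aluminium bar, 20 x 20 x 220 mm, lying along its x; not a slug

How it is judged:
On the way, in this order (a step that is already met when the one before it is completed fails the run):
1. every slug is in a compartment of the bowl ((horizontal distance between slug1 and pocket0 below 0.014 m or horizontal distance between slug1 and pocket1 below 0.014 m or horizontal distance between slug1 and pocket2 below 0.014 m or horizontal distance between slug1 and pocket3 below 0.014 m or horizontal distance between slug1 and pocket4 below 0.014 m or horizontal distance between slug1 and pocket5 below 0.014 m) and z of slug1 in the frame of machine between 0.085 and 0.109 m and (horizontal distance between slug2 and pocket0 below 0.014 m or horizontal distance between slug2 and pocket1 below 0.014 m or horizontal distance between slug2 and pocket2 below 0.014 m or horizontal distance between slug2 and pocket3 below 0.014 m or horizontal distance between slug2 and pocket4 below 0.014 m or horizontal distance between slug2 and pocket5 below 0.014 m) and z of slug2 in the frame of machine between 0.085 and 0.109 m and (horizontal distance between slug3 and pocket0 below 0.014 m or horizontal distance between slug3 and pocket1 below 0.014 m or horizontal distance between slug3 and pocket2 below 0.014 m or horizontal distance between slug3 and pocket3 below 0.014 m or horizontal distance between slug3 and pocket4 below 0.014 m or horizontal distance between slug3 and pocket5 below 0.014 m) and z of slug3 in the frame of machine between 0.085 and 0.109 m and (horizontal distance between slug4 and pocket0 below 0.014 m or horizontal distance between slug4 and pocket1 below 0.014 m or horizontal distance between slug4 and pocket2 below 0.014 m or horizontal distance between slug4 and pocket3 below 0.014 m or horizontal distance between slug4 and pocket4 below 0.014 m or horizontal distance between slug4 and pocket5 below 0.014 m) and z of slug4 in the frame of machine between 0.085 and 0.109 m and (horizontal distance between slug5 and pocket0 below 0.014 m or horizontal distance between slug5 and pocket1 below 0.014 m or horizontal distance between slug5 and pocket2 below 0.014 m or horizontal distance between slug5 and pocket3 below 0.014 m or horizontal distance between slug5 and pocket4 below 0.014 m or horizontal distance between slug5 and pocket5 below 0.014 m) and z of slug5 in the frame of machine between 0.085 and 0.109 m), for 0.2 s.
2. the lid is shut (all of step 1 and value of joint lid below 0.03 rad), for 0.2 s.
3. the wing screw has been backed off and has dropped into the thread start (value of joint lid below 0.03 rad and value of joint knob_turn above -0.4 rad and value of joint knob_lift below -0.0042 m), for 0.1 s.
4. the wing screw is run in fully home (value of joint lid below 0.03 rad and value of joint knob_turn below -4.1 rad and value of joint knob_lift below -0.0093 m), for 0.2 s.
5. the start button is pressed down (all of step 4 and value of joint start above 0.0045 m), for 0.03 s.
At the end, for the whole second after the job is handed in: Every slug is down in a compartment (centre within 14 mm of its middle seen from above, under 109 mm high), lid shut (under 0.03 rad), wing screw first dropped into its thread start, then home (turned past -4.1 rad, slid below -9.3 mm), start button pressed 4.5 mm last and out again (all of step 1 and all of step 4 and value of joint start below 0.002 m); the robot touches nothing.
It fails at once if another thing on the bench is pushed more than 5 cm (distance of any of round_end, angle_end, oil, wrench, bar_rest from where it was at the start of the episode above 0.05 m).
It fails at once if another thing is knocked over (angle between any of oil, round_end, angle_end's own z axis and vertical above 0.6 rad).
Of slug1, slug2, slug3, slug4, slug5 only 3 to 5 are there at a start; the rules pass over those that are not, and their reading is None.
At some moment in a run one of slug1, slug2, slug3, slug4, slug5 may be knocked a few centimetres aside while the robot is not near it.
Once in a run the grip may slacken for a moment while it holds something.
It also fails if it takes over 208 s, if anything falls off the work surface, if the arm or the gripper's body presses on something with over 40 N, if the wrist force passes 120 N, or if a joint passes its speed limit or range.

## Working session

There is one attempt and no reset: what is moved stays moved. The work goes in short steps, each a Python script; the robot and the scene stay as the last script left them, time stands still between calls to the robot, and variables do not carry over. Pictures are saved under pics/ and viewed, at most 14 in all, crops included, and the job is handed in when it is done.

```bash
ls; mkdir -p pics; python3 - <<'E'
from cell import bot, viewer, solver
import cv2,numpy as np
for n in ("scene","side","wrist"):
    f=viewer.grab_frame(n); cv2.imwrite(f"pics/{n}0.png",f["pixels"][:,:,::-1])
    print(n,{k:np.round(v,4).tolist() for k,v in f.items() if k!="pixels"})
o=bot.get_obs();print(o["time"],o["eef_pos"],o["tool_rot"],o["finger_gap"])
a=cv2.imread("pics/scene0.png");b=cv2.imread("pics/side0.png")
cv2.imwrite("pics/s0.png",cv2.resize(a,(800,600),interpolation=cv2.INTER_CUBIC));cv2.imwrite("pics/d0.png",cv2.resize(b,(800,600),interpolation=cv2.INTER_CUBIC))
E
```

```text
cell.py
pics
scene {'fx': 381.6632, 'fy': 381.6632, 'cx': 257.2274, 'cy': 187.6958, 'rvec': [1.7474, 1.7903, -0.7084], 'tvec': [0.0401, -0.2941, 1.488]}
side {'fx': 363.6054, 'fy': 363.6054, 'cx': 258.6813, 'cy': 194.213, 'rvec': [2.2801, -0.5157, 0.2337], 'tvec': [-0.4891, 0.2333, 0.9771]}
wrist {'fx': 292.5593, 'fy': 292.5593, 'cx': 253.7548, 'cy': 185.3296, 'mount': [[0.0009, -0.9531, -0.3028, 0.0771], [1.0, 0.0003, 0.0019, 0.0007], [-0.0017, -0.3028, 0.953, -0.143], [0.0, 0.0, 0.0, 1.0]]}
0.15 [ 6.49589147e-01 -6.18449044e-05  2.30460650e-01] [ 7.07106407e-01  7.07106762e-01 -5.59580965e-04 -4.94083442e-04] 0.08553024989342016
```

View pics/s0.png

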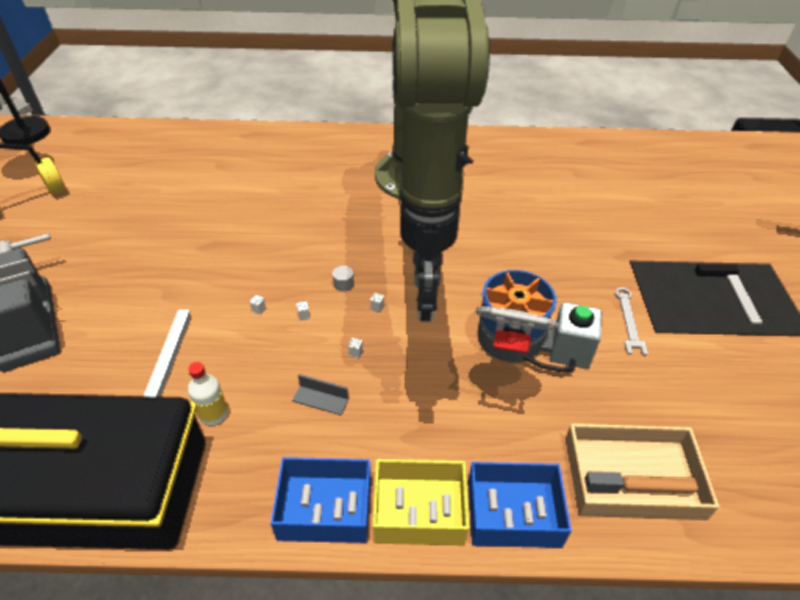

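View pics/d0.png

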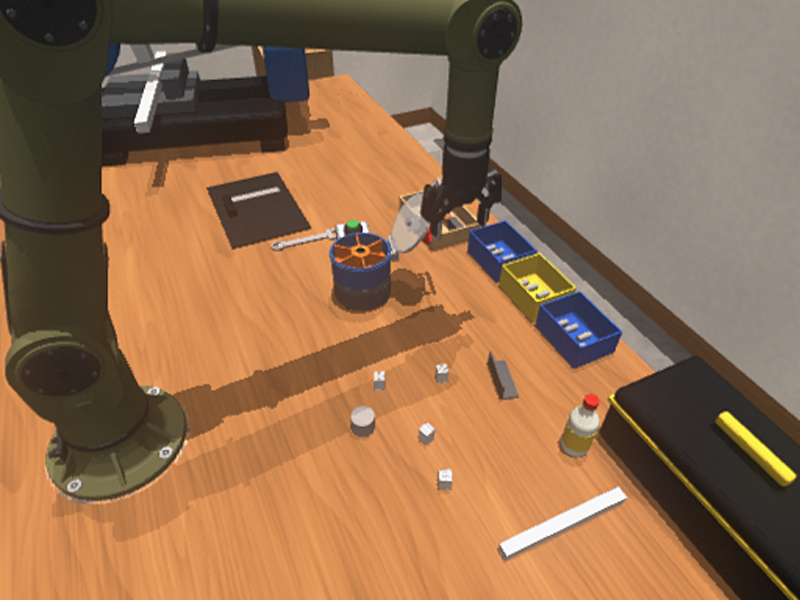

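The scene view (800-px scale) shows 4 slugs at (258,303), (303,310), (377,301) and (355,347). The bowl is at (518,300), with the button at (582,315) and the red wing at (512,342). The side view shows the same slugs at (445,479), (427,433), (379,380) and (442,372), and the bowl at (360,250). I'll triangulate these roughly, then refine with the wrist camera.

```bash
cat > h.py <<'E'
import numpy as np, cv2
from scipy.spatial.transform import Rotation as R
from cell import bot, viewer, solver
DOWN=R.from_quat([0.7071068,0.7071068,0,0])
def down(yaw):  # tool z down; fingers close along world x rotated by yaw
    return (R.from_euler('z',yaw)*DOWN).as_quat()
def grab(name,save=None):
    o=bot.get_obs(); f=viewer.grab_frame(name)
    K=np.array([[f["fx"],0,f["cx"]],[0,f["fy"],f["cy"]],[0,0,1]])
    if name=="wrist":
        T=np.eye(4);T[:3,:3]=R.from_quat(o["tool_rot"]).as_matrix();T[:3,3]=o["eef_pos"]
        C=T@f["mount"]; Rw=C[:3,:3]; c=C[:3,3]
    else:
        Rc=R.from_rotvec(np.ravel(f["rvec"])).as_matrix(); Rw=Rc.T; c=-Rc.T@np.ravel(f["tvec"])
    if save: cv2.imwrite(f"pics/{save}.png",f["pixels"][:,:,::-1]); np.savez(f"pics/{save}.npz",K=K,Rw=Rw,c=c)
    return f["pixels"],(K,Rw,c)
def cam(save): d=np.load(f"pics/{save}.npz"); return d["K"],d["Rw"],d["c"]
def ray(cm,uv): K,Rw,c=cm; d=Rw@np.linalg.solve(K,[uv[0],uv[1],1]); return c,d/np.linalg.norm(d)
def onz(cm,uv,z): c,d=ray(cm,uv); return c+d*(z-c[2])/d[2]
def proj(cm,P): K,Rw,c=cm; p=K@(Rw.T@(np.asarray(P)-c)); return p[:2]/p[2]
def tri(obs):
    A=np.zeros((3,3));b=np.zeros(3)
    for cm,uv in obs:
        c,d=ray(cm,uv);M=np.eye(3)-np.outer(d,d);A+=M;b+=M@c
    return np.linalg.solve(A,b)
E
python3 - <<'E'
from h import *
_,S=grab("scene","s1");_,D=grab("side","d1")
s=.64
for n,a,b in [("a",(377,301),(379,380)),("b",(355,347),(442,372)),("c",(303,310),(427,433)),("d",(258,303),(445,479)),("col",(519,295),(361,250)),("btn",(582,315),(352,226)),("round",(343,272),(363,415)),("oil",(197,369),(591,401))]:
    a=np.array(a)*s;b=np.array(b)*s;P=tri([(S,a),(D,b)]);print(n,P.round(3),(proj(S,P)-a).round(1),(proj(D,P)-b).round(1))
E
```

```text
a [ 0.45  -0.082  0.016] [-0.4  0.3] [-0.4 -0.4]
b [ 0.565 -0.116  0.016] [-0.3  0.2] [-0.2 -0.2]
c [ 0.477 -0.223  0.015] [-0.4  0.3] [-0.5 -0.3]
d [ 0.463 -0.313  0.017] [-0.6  0.3] [-0.7 -0.5]
col [0.524 0.171 0.118] [-0.4  0.4] [-0.3 -0.3]
btn [0.548 0.281 0.099] [ 0. -0.] [0. 0.]
round [ 0.388 -0.153  0.033] [-0.5  0.4] [-0.6 -0.5]
oil [ 0.701 -0.344  0.123] [-0.4  0.2] [-0.4 -0.2]
```

```bash
python3 - <<'E'
from h import *
for n,p in [("wa",(.50,-.14,.27)),("wb",(.50,-.25,.27)),("wc",(.53,.10,.33)),("wd",(.53,.22,.33))]:
    bot.move_pose(p,down(0)); bot.wait(.3); grab("wrist",n)
a=[cv2.imread(f"pics/{n}.png") for n in("wa","wb","wc","wd")]
for i,n in ((0,"m1"),(2,"m2")):
    cv2.imwrite(f"pics/{n}.png",cv2.resize(np.vstack([a[i],a[i+1]]),None,fx=.78,fy=.78,interpolation=cv2.INTER_AREA))
print(bot.get_obs()["time"])
E
```

```text
4.9083
```

View pics/m1.png

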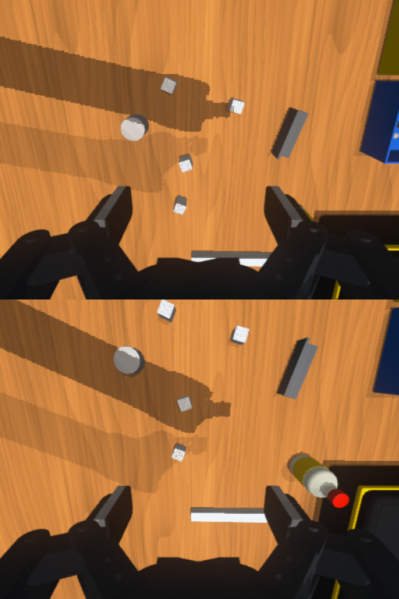

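View pics/m2.png

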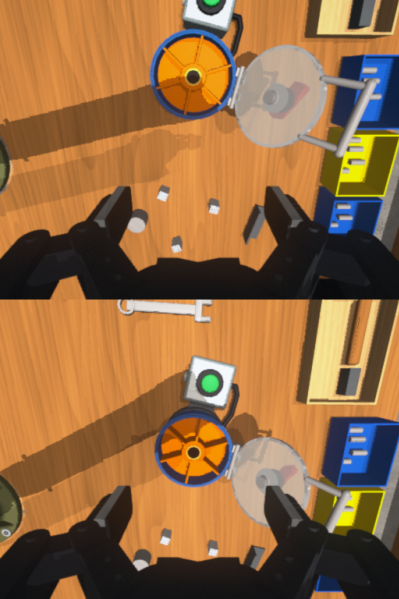

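m1 shows four slugs, with no others visible. m2 shows the bowl hub at about (193,77) in the upper half and (193,452) in the lower, with the button at (210,2) and (210,383). The pull bar runs diagonally at (357,115), on the far side. Next I'll fit the exact poses.

```bash
cat > slugs.py <<'E'
from h import *
from scipy.optimize import minimize
def gmask(img):  # bgr -> grey-ish things
    h=cv2.cvtColor(img,cv2.COLOR_BGR2HSV); return ((h[...,1]<75)&(h[...,2]>60)).astype(np.uint8)
def sil(cm,q,shape,S=4,dims=(.02,.02)):
    x,y,w,hh=q; c,s=np.cos(w),np.sin(w)
    P=[(x+c*a-s*b,y+s*a+c*b,z) for a in(-dims[0]/2,dims[0]/2) for b in(-dims[1]/2,dims[1]/2) for z in(0,hh)]
    u=np.array([proj(cm,p) for p in P]); m=np.zeros(shape,np.uint8)
    cv2.fillConvexPoly(m,cv2.convexHull(np.round(u*16).astype(np.int32)),1,cv2.LINE_8,4); return m
def fit(x,y,views):
    """views: list of (bgr,cam). returns x,y,yaw,height,cost"""
    D=[]
    for im,cm in views:
        u=proj(cm,(x,y,.015)); r=34; a,b=int(u[0])-r,int(u[1])-r
        if a<0 or b<0 or a+2*r>512 or b+2*r>384: continue
        F=6; K=cm[0].copy(); K=np.diag([F,F,1.])@np.array([[1,0,-a+.5-.5/F],[0,1,-b+.5-.5/F],[0,0,1]])@K
        g=cv2.resize(im[b:b+2*r,a:a+2*r],None,fx=F,fy=F,interpolation=cv2.INTER_CUBIC); m=gmask(g)
        n,l,st,ce=cv2.connectedComponentsWithStats(m); 
        k=min((i for i in range(1,n) if st[i,4]>60*F*F*.5),key=lambda i:np.hypot(*(ce[i]-r*F)),default=0)
        if k==0: continue
        D.append(((l==k).astype(np.uint8),(K,cm[1],cm[2])))
    def cost(q): return sum((sil(c,q,m.shape)!=m).sum()/m.sum() for m,c in D)/max(len(D),1)+2*abs(q[3]-.03)
    best=None
    for w in (0,.4,.8,1.2):
        s0=np.array([x,y,w,.03]); sx=np.vstack([s0]+[s0+d for d in np.diag([.006,.006,.3,.003])])
        r=minimize(cost,s0,method="Nelder-Mead",options=dict(initial_simplex=sx,maxiter=160))
        if best is None or r.fun<best.fun: best=r
    q=best.x; q[2]=(q[2]+np.pi/4)%(np.pi/2)-np.pi/4
    return q,best.fun,len(D)
E
python3 - <<'E'
from slugs import *
V=[(cv2.imread(f"pics/{n}.png"),cam(n)) for n in("wa","wb")]
for p in [(.45,-.082),(.565,-.116),(.477,-.223),(.463,-.313)]:
    q,f,n=fit(*p,V); print(q.round(4),round(f,3),n)
hub=[];btn=[];bar=[]
for n in("wc","wd"):
    im=cv2.imread(f"pics/{n}.png");cm=cam(n);h=cv2.cvtColor(im,cv2.COLOR_BGR2HSV)
    u0=(247,98) if n=="wc" else (247,195)
    m=np.zeros(im.shape[:2],np.uint8);cv2.circle(m,u0,13,1,-1);m&=(h[...,2]<70).astype(np.uint8);M=cv2.moments(m,True);hub.append((cm,(M["m10"]/M["m00"],M["m01"]/M["m00"])))
    m=((h[...,0]>50)&(h[...,0]<75)&(h[...,1]>120)&(h[...,2]>60)).astype(np.uint8);ys,xs=np.nonzero(m);print(n,"hub",hub[-1][1],M["m00"],"green",xs.min(),xs.max(),ys.min(),ys.max(),xs.mean(),ys.mean())
    btn.append((cm,(xs.mean(),ys.mean())))
H=tri(hub);print("hub",H,[onz(c,u,.12).round(4) for c,u in hub])
print("btn",tri(btn),onz(*btn[1],.107))
# rectified bowl view from wd and wc
h=onz(*hub[1],.12);tiles=[]
for n in("wc","wd"):
    im=cv2.imread(f"pics/{n}.png");cm=cam(n);N=400
    i,j=np.meshgrid(np.arange(N),np.arange(N));  # image up=+x, left=+y
    X=h[0]+(N/2-j)/N*.16;Y=h[1]+(N/2-i)/N*.16
    K,Rw,c=cm;P=np.stack([X,Y,0*X+.12],-1)-c;p=P@Rw@K.T
    tiles.append(cv2.remap(im,(p[...,0]/p[...,2]).astype(np.float32),(p[...,1]/p[...,2]).astype(np.float32),cv2.INTER_CUBIC))
cv2.imwrite("pics/rect.png",np.hstack(tiles))
E
```

```text
[ 0.4524 -0.083  -0.4264  0.0258] 0.03 1
[ 0.5674 -0.1165 -0.2859  0.0289] 0.073 2
[ 0.4788 -0.2244  0.3227  0.0273] 0.065 2
[ 0.4663 -0.3145 -0.3619  0.0272] 0.087 2
wc hub (247.08588957055215, 98.85889570552148) 163.0 green 260 282 0 8 270.8611111111111 3.0555555555555554
wd hub (247.7826086956522, 195.84347826086957) 115.0 green 258 280 96 118 269.0763723150358 107.21957040572792
hub [0.52397727 0.16909114 0.11879743] [array([0.5238, 0.1691, 0.12  ]), array([0.5242, 0.1695, 0.12  ])]
btn [0.55206782 0.27727179 0.07648023] [0.55053302 0.27870808 0.107     ]
```

View pics/rect.png

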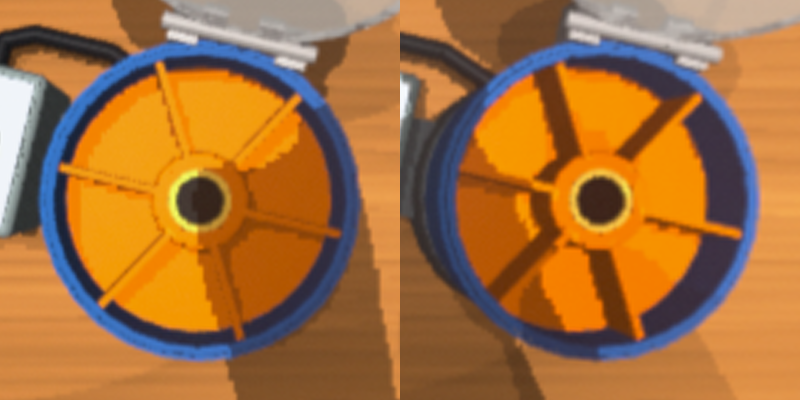

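The left rectified tile shows the divider ends at (160,65), (62,168) and (103,303). That puts the dividers at about 16.5, 77 and 137°, so the machine yaw is about -0.235 with the hub at (0.524, 0.169). The button direction agrees. Next is the pick-and-place helper, tried on the first slug.

```bash
cat > pp.py <<'E'
from slugs import *
MX,MY,MW=.5240,.1693,-.235
def mpt(r,ang,z): return np.array([MX+r*np.cos(MW+ang),MY+r*np.sin(MW+ang),z])
def q90(a): return (a+np.pi/4)%(np.pi/2)-np.pi/4
def look(x,y,yaw,tag):
    bot.gripper_to(.075); bot.move_pose((x,y,.19),down(yaw)); bot.wait(.25)
    grab("wrist",tag); return fit(x,y,[(cv2.imread(f"pics/{tag}.png"),cam(tag))])
def pick(x,y,yaw,tag):
    q,f,n=look(x,y,yaw,tag); print("fit",q.round(4),round(f,3),n,flush=True)
    if n==0 or f>.2 or np.hypot(q[0]-x,q[1]-y)>.012: print("NOT SEEN"); return False
    w=q90(q[2]); bot.gripper_to(.045); bot.move_pose((q[0],q[1],.07),down(w)); bot.line_to((q[0],q[1],.014),rate=.1)
    bot.gripper_to(.0,squeeze=60); bot.wait(.2); o=bot.get_obs(); print("gap",o["finger_gap"],o["finger_force"])
    bot.line_to((q[0],q[1],.19),rate=.2); o=bot.get_obs(); print("lifted gap",o["finger_gap"],o["finger_force"],flush=True)
    return o["finger_gap"]>.015
def place(k):
    w=q90(MW+k*np.pi/3); p=mpt(.040,k*np.pi/3,0)
    bot.move_pose((p[0],p[1],.19),down(w)); bot.wait(.1); o=bot.get_obs()
    if o["finger_gap"]<.015: print("LOST"); return False
    bot.line_to((p[0],p[1],.124),rate=.1); bot.wait(.2); o=bot.get_obs(); print("at pocket",k,o["finger_gap"],o["ft_force"].round(1) if hasattr(o["ft_force"],"round") else o["ft_force"])
    bot.gripper_to(.034); bot.wait(.3); bot.line_to((p[0],p[1],.19),rate=.2); return True
E
python3 - <<'E'
from pp import *
if pick(.4524,-.083,-.4264,"p1") and place(3): print("ok")
bot.line_to((.50,.13,.29)); bot.move_pose((.48,.17,.30),down(0)); bot.wait(.2); grab("wrist","c1"); print(bot.get_obs()["time"])
a=cv2.imread("pics/p1.png");b=cv2.imread("pics/c1.png");cv2.imwrite("pics/v1.png",cv2.resize(np.hstack([a,b]),(800,300)))
E
```

```text
fit [ 0.4527 -0.0831 -0.4276  0.027 ] 0.028 1
gap 0.018161382988311284 59.926809668540955
lifted gap 0.018465618934155745 59.203065633773804
at pocket 3 0.018496089022883917 [-0.6 -0.6 -1.2]
ok
14.675
```

View pics/v1.png

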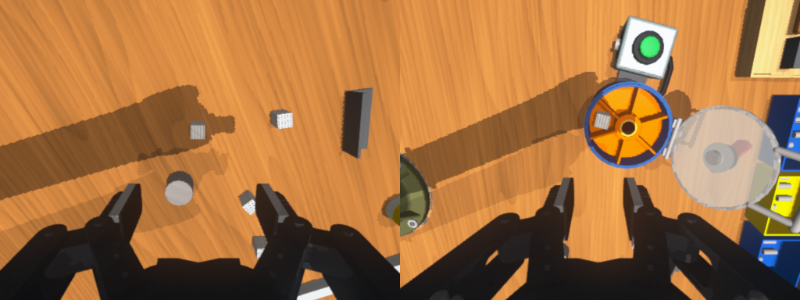

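v1 left shows slug 1 before the pick. On the right it sits flat in the front compartment at (602,121). I'll carry on with the other three.

```bash
python3 - <<'E'
from pp import *
for i,(p,k) in enumerate([((.5674,-.1165,-.286),4),((.4788,-.2244,.323),2),((.4663,-.3145,-.362),5)]):
    if not(pick(*p,f"q{i}") and place(k)): print("STOP at",i); break
bot.move_pose((.48,.17,.30),down(0)); bot.wait(.2); grab("wrist","c2"); grab("scene","c2s"); print(bot.get_obs()["time"])
a=cv2.imread("pics/c2s.png");b=cv2.imread("pics/c2.png");cv2.imwrite("pics/v2.png",cv2.resize(np.hstack([a,b]),(800,300)))
E
```

```text
fit [ 0.5664 -0.1172 -0.2787  0.027 ] 0.034 1
gap 0.01831004310304119 60.54592967033386
lifted gap 0.018543150463643857 59.86871838569641
at pocket 4 0.018271774754585284 [-0.3  0.3 -0.4]
fit [ 0.4793 -0.2241  0.327   0.0272] 0.029 1
gap 0.018741601981877652 60.119760632514954
lifted gap 0.018710201785378848 59.40310478210449
at pocket 2 0.018520965421786828 [-0.2  0.1  0.3]
fit [ 0.4659 -0.3136 -0.3977  0.0272] 0.033 1
gap 0.018223198837801255 60.41637897491455
lifted gap 0.018181710308451966 59.68408942222595
at pocket 5 0.018461197969323793 [-0.1 -0.1 -1.4]
43.1833
```

View pics/v2.png

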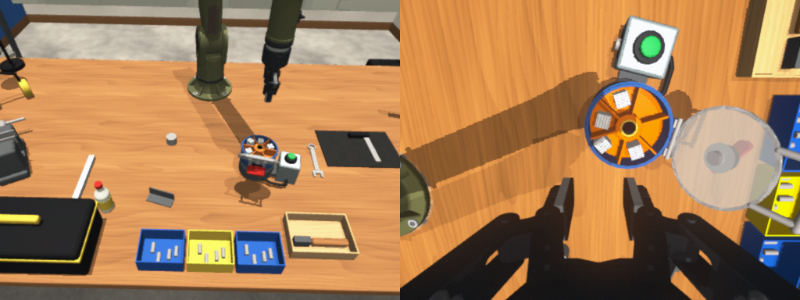

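All four slugs are in their own compartments, at (622,99), (602,120), (605,147) and (636,151), and none are left on the bench. Next I'll measure the lid angle from the bar.

```bash
cat >> pp.py <<'E'
def m2w(x,y,z):
    c,s=np.cos(MW),np.sin(MW); return np.array([MX+c*x-s*y,MY+s*x+c*y,z])
def barpt(f,y=0): return m2w(.066-.160*np.cos(f)+.012*np.sin(f),y,.122+.160*np.sin(f)+.012*np.cos(f))
E
python3 - <<'E'
from pp import *
W=cam("wc");S=cam("s1")
uw,us=(459,150),(330.5,202.5)
P=tri([(W,uw),(S,us)]);print("tri",P,proj(W,P)-uw,proj(S,P)-us)
for f in np.arange(2.05,2.3,.05): print(round(f,2),barpt(f).round(4),(proj(W,barpt(f))-uw).round(1),(proj(S,barpt(f))-us).round(1))
# check IK along arc
for f in np.linspace(2.2,0,12):
    p=barpt(f);p[2]-=.010; print(solver.inverse_kinematics(p,down(MW)) is not None,end=" ")
a=cv2.imread("pics/s1.png")[165:245,290:390];b=cv2.imread("pics/wc.png")[90:220,400:512]
cv2.imwrite("pics/v3.png",np.hstack([cv2.resize(a,(420,336),interpolation=cv2.INTER_CUBIC),cv2.resize(b,(336,390),interpolation=cv2.INTER_CUBIC)[:336]]))
E
```

```text
tri [0.6901603  0.13082683 0.2480358 ] [-1.6710944   3.34900497] [1.25576064 0.27456093]
2.05 [0.6703 0.1343 0.2584] [-18.1   1.6] [ 2.5 -9.6]
2.1 [0.6768 0.1327 0.2541] [-13.5   2.5] [ 1.8 -6.1]
2.15 [0.6831 0.1312 0.2493] [-9.5  3.2] [ 1.1 -2.5]
2.2 [0.6892 0.1297 0.2443] [-6.3  3.8] [0.4 1.1]
2.25 [0.695  0.1284 0.239 ] [-3.8  4.1] [-0.3  4.7]
True True True True True True True True True True True True
```

View pics/v3.png

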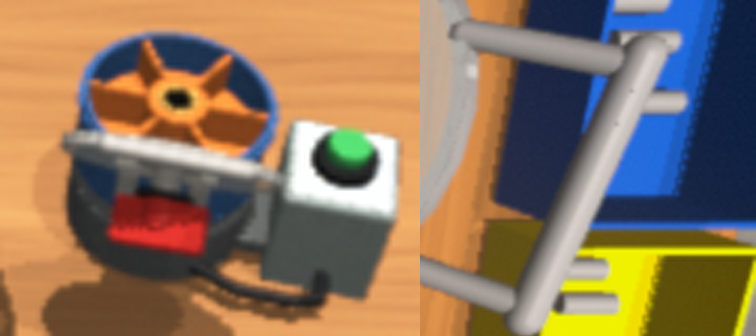

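```bash
python3 - <<'E'
from pp import *
bot.gripper_to(.08)
for n,p in (("e1",(.66,.10,.37)),("e2",(.66,.16,.37))):
    bot.move_pose(p,down(0)); bot.wait(.25); grab("wrist",n)
    print(n,[proj(cam(n),barpt(f)).round(1).tolist() for f in(2.1,2.15,2.2,2.25)])
cv2.imwrite("pics/v4.png",np.hstack([cv2.imread(f"pics/{n}.png")[0:384,120:512] for n in("e1","e2")]))
E
```

```text
e1 [[272.3, 145.9], [278.9, 146.7], [284.9, 147.3], [290.4, 147.8]]
e2 [[269.8, 205.8], [276.1, 205.4], [281.8, 204.9], [287.1, 204.2]]
```

View pics/v4.png

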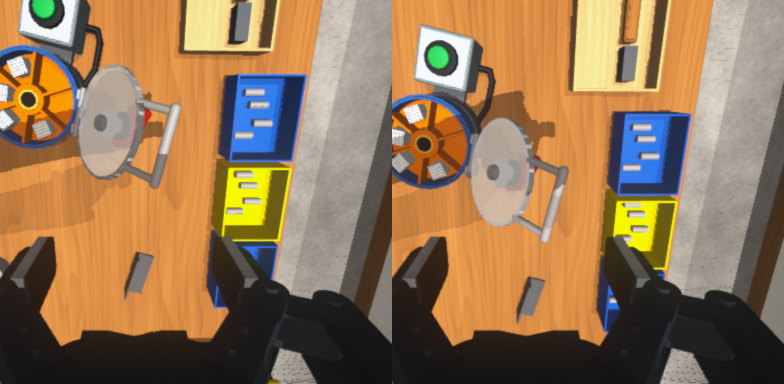

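In e1 the bar's midpoint is at about (285,146), and in e2 at about (282,204). Both match the model at φ = 2.20 within 2 px, so I'll grip the bar and swing the lid.

```bash
python3 - <<'E'
from pp import *
f0=2.20; D=.011; q=down(MW)
def tgt(f): p=barpt(f); p[2]-=D; return p
p=tgt(f0); bot.gripper_to(.032); bot.move_pose((p[0],p[1],p[2]+.07),q); bot.line_to(p,rate=.08)
o=bot.get_obs(); print(np.round(o["ft_force"],1))
bot.gripper_to(0,squeeze=25); bot.wait(.2); o=bot.get_obs(); print("gap",o["finger_gap"],np.round(o["ft_force"],1),flush=True)
if o["finger_gap"]>.006:
    for f in np.linspace(f0,0,23)[1:]:
        bot.line_to(tgt(f),rate=.12); o=bot.get_obs()
        F=np.array(o["ft_force"]); print(round(f,2),round(o["finger_gap"],4),F.round(1),end="; ")
        if o["finger_gap"]<.006 or np.linalg.norm(F)>35: print("STOP"); break
print(o["time"])
E
```

```text
[ 0.9 -0.1 -0. ]
gap 0.00890380778693784 [-0.4 -0.1  1.5]
2.1 0.0087 [0.6 0.4 2.1]; 2.0 0.0086 [2.  0.3 5.2]; 1.9 0.0086 [ 2.8 -0.2  7.3]; 1.8 0.0087 [ 2.1 -1.1  9.2]; 1.7 0.0087 [ 0.2  0.6 10.5]; 1.6 0.009 [ 0.4 -0.7 11.9]; 1.5 0.0085 [-2.1 -0.2 10.5]; 1.4 0.0084 [-1.9  0.2 11. ]; 1.3 0.0085 [-3.6  2.  10. ]; 1.2 0.0086 [-4.1  0.7  8.6]; 1.1 0.0089 [-4.8  0.7  6.9]; 1.0 0.0087 [-4.9  1.   5.9]; 0.9 0.0089 [-4.   2.7  2.9]; 0.8 0.0087 [-3.2  3.6 -0.3]; 0.7 0.009 [-0.7  4.4 -2.2]; 0.6 0.0083 [-0.3  4.6 -2.9]; 0.5 0.0086 [-1.1  4.6 -1.2]; 0.4 0.0086 [-1.7  5.1 -2. ]; 0.3 0.0089 [-1.4  4.7 -2.2]; 0.2 0.009 [-1.1  5.6 -2.9]; 0.1 0.0087 [-2.8  5.7 -0.5]; 0.0 0.0085 [-4.   6.2 -2.7]; 54.2
```

```bash
python3 - <<'E'
from pp import *
p=barpt(0)
for dz in (.013,.015,.017):
    bot.line_to((p[0],p[1],p[2]-dz),rate=.03); bot.wait(.15); o=bot.get_obs(); print(dz,np.round(o["ft_force"],1))
    if abs(o["ft_force"][2])>15: break
bot.gripper_to(.032); bot.line_to((p[0],p[1],.20),rate=.12); bot.gripper_to(0)
# press bar from above with shut fingers
for z in (.150,.144,.141,.139,.137):
    bot.line_to((p[0],p[1],z),rate=.05); bot.wait(.15); o=bot.get_obs(); print(z,np.round(o["ft_force"],1))
    if o["ft_force"][2]>12: break
print(o["eef_pos"]); bot.line_to((p[0],p[1],.24),rate=.15)
bot.gripper_to(.08)
for n,xy in (("k1",(.50,.14)),("k2",(.50,.22))):
    bot.move_pose((*xy,.31),down(0)); bot.wait(.25); grab("wrist",n); print(n,proj(cam(n),m2w(0,0,.161)).round(1),proj(cam(n),barpt(0)).round(1))
print(bot.get_obs()["time"])
cv2.imwrite("pics/v5.png",np.hstack([cv2.imread(f"pics/{n}.png")[0:384,80:472] for n in("k1","k2")]))
E
```

```text
0.013 [-3.9  4.9 -0.4]
0.015 [-4.7  5.1  0.8]
0.017 [-7.9  2.8 11.4]
0.15 [-0.5  0.7  0.3]
0.144 [-0.3  0.2  0.5]
0.141 [-0.3 -0.2  0.6]
0.139 [-0.3 -0.2  4.6]
0.137 [-4.4 -1.3 13.7]
[0.43306439 0.19144237 0.13910858]
k1 [277.7 143.4] [190.4 118.5]
k2 [274.5 214.9] [193.6 188.1]
63.025
```

View pics/v5.png

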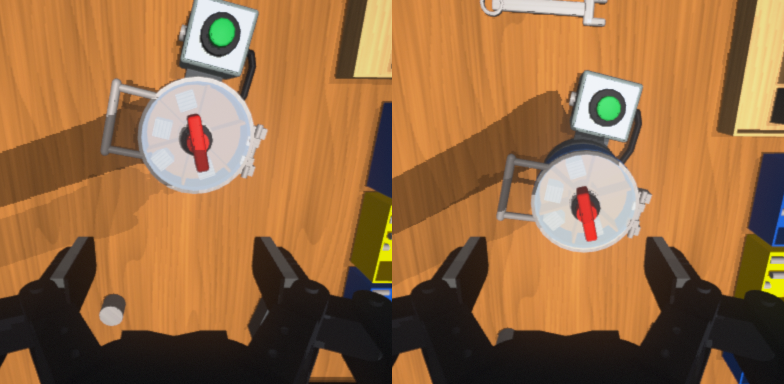

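The lid is shut: bar contact came at z = 0.139, as predicted. The wing is centred on the axis at k1 (278,143) and k2 (274,214), pointing at about -79° in world. That gives knob_turn of about -1.14. Now to back it off.

```bash
cat >> pp.py <<'E'
C=None
def spin(y0,y1,z0,z1,n,c):
    for i in range(1,n+1):
        t=i/n; bot.move_pose((c[0],c[1],z0+(z1-z0)*t),down(y0+(y1-y0)*t))
def touch(c,yaw,z0,z1,fmax=4):
    bot.gripper_to(0); bot.line_to((c[0],c[1],z0),rate=.1); b=bot.get_obs()["ft_force"][2]
    z=z0
    while z>z1:
        z-=.001; bot.line_to((c[0],c[1],z),rate=.03); o=bot.get_obs()
        if o["ft_force"][2]-b>fmax: break
    print("touch z",o["eef_pos"][2],"F",o["ft_force"][2]-b); return o["eef_pos"][2]
E
python3 - <<'E'
from pp import *
for n in("k1","k2"):
    im=cv2.imread(f"pics/{n}.png");h=cv2.cvtColor(im,cv2.COLOR_BGR2HSV);cm=cam(n)
    m=(((h[...,0]<8)|(h[...,0]>172))&(h[...,1]>150)&(h[...,2]>90)).astype(np.uint8)
    l=cv2.connectedComponents(m)[1]; u=proj(cm,m2w(0,0,.166)); k=l[int(u[1]),int(u[0])]; ys,xs=np.nonzero(l==k)
    P=np.array([onz(cm,(x,y),.168)[:2] for x,y in zip(xs,ys)]);(cx,cy),(w,hh),a=cv2.minAreaRect((P*1e4).astype(np.float32))
    v=np.linalg.svd(P-P.mean(0),full_matrices=False)[2][0]
    print(n,k,len(P),P.mean(0).round(4),(w,hh,a),np.degrees(np.arctan(v[1]/v[0])).round(1))
c=m2w(0,0,0)[:2]
yaw=np.radians(11); bot.gripper_to(.05); bot.move_pose((c[0],c[1],.23),down(yaw)); 
bot.line_to((c[0],c[1],.154),rate=.1); o=bot.get_obs(); print(np.round(o["ft_force"],1),o["joint_pos"])
bot.gripper_to(0,squeeze=30); bot.wait(.1); o=bot.get_obs(); print("gap",o["finger_gap"],np.round(o["ft_force"],1),np.round(o["ft_torque"],2),o["time"])
spin(yaw,yaw+.4,.154,.1544,2,c); o=bot.get_obs(); print("gap",o["finger_gap"],np.round(o["ft_force"],1),np.round(o["ft_torque"],2),o["time"],o["joint_pos"])
E
```

```text
k1 1 798 [0.5233 0.1719] (205.10768127441406, 539.1845703125, 0.9336149096488953) -78.0
k2 1 644 [0.5237 0.1718] (211.0271453857422, 544.273193359375, 1.7212640047073364) -78.4
[ 0.3 -0.4  1.2] [-0.25096899  0.16753606 -0.12117031  1.79607499  0.02186251  1.17780784
 -0.18667616]
gap 0.011741220439980748 [-5.1 -1.1  5.4] [-0.31  1.04  0.02] 65.325
gap 0.01195690959452358 [-5.5 -0.8  6. ] [-0.1   1.1  -0.02] 65.9417 [-0.2220402   0.16893737 -0.15304256  1.7956061   0.02725971  1.17961386
  0.20185302]
```

```bash
python3 - <<'E'
from pp import *
c=m2w(0,0,0)[:2]; y0=np.radians(11); y1=y0+1.70
spin(y0+.4,y1,.1544,.155,5,c); o=bot.get_obs(); print("gap",o["finger_gap"],np.round(o["ft_force"],1),np.round(o["ft_torque"],2),o["time"])
bot.gripper_to(.035); bot.wait(.4); bot.line_to((c[0],c[1],.19),rate=.1)
touch(c,y1,.180,.155)
bot.line_to((c[0],c[1],.25),rate=.15); bot.gripper_to(.08)
bot.move_pose((.50,.14,.31),down(0)); bot.wait(.25); grab("wrist","k3"); print(bot.get_obs()["time"])
cv2.imwrite("pics/v6.png",cv2.imread("pics/k3.png")[60:220,190:370].repeat(3,0).repeat(3,1))
E
```

```text
gap 0.012129867831998665 [-2.3  5.5 -1.5] [1.22 0.44 0.03] 67.7333
touch z 0.16567537782431818 F 4.259317243069687
76.7833
```

View pics/v6.png

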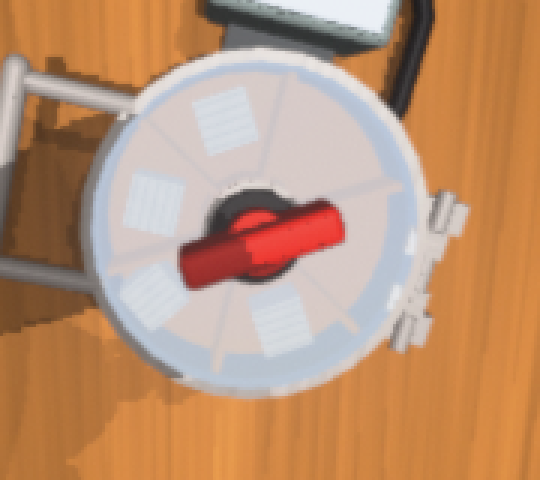

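The touch at z = 0.1657 shows the screw has dropped 6 mm. The wing runs from (182,270) to (342,218) in the crop, so turn is about +0.55. Next I'll run it in with two strokes.

```bash
python3 - <<'E'
from pp import *
c=m2w(0,0,0)[:2]; y=np.radians(11)+1.70; top=.165
def rep(t): o=bot.get_obs(); print(t,round(o["finger_gap"],4),np.round(o["ft_force"],1),np.round(o["ft_torque"],2),round(o["time"],1),flush=True); return o
turned=0
for lo,n in ((3.14,11),(1.9,7)):
    z=top-.016-.00095*turned
    bot.gripper_to(.04); bot.move_pose((c[0],c[1],.22),down(y)); bot.line_to((c[0],c[1],z),rate=.1)
    bot.gripper_to(0,squeeze=30); bot.wait(.1); rep("grip")
    spin(y,y-lo,z,z-.00095*lo,n,c); turned+=lo; rep("turned")
    if lo<2: # final creep to the stop
        a=y-lo
        for i in range(6):
            a-=.08; z2=z-.00095*(y-a); bot.move_pose((c[0],c[1],z2),down(a)); o=rep("creep %.2f"%(.55-3.14-(y-a)))
            if abs(o["ft_torque"][2])>.5 : break
    bot.gripper_to(.04); bot.wait(.2); bot.line_to((c[0],c[1],.20),rate=.15)
touch(c,0,.175,.150)
bot.line_to((c[0],c[1],.25),rate=.15); bot.gripper_to(.08)
bot.move_pose((.50,.14,.31),down(0)); bot.wait(.25); grab("wrist","k4"); print(bot.get_obs()["time"])
cv2.imwrite("pics/v7.png",cv2.imread("pics/k4.png")[60:220,190:370].repeat(3,0).repeat(3,1))
E
```

```text
grip 0.0122 [-0.8  2.8  4.1] [ 0.53  0.18 -0.03] 80.2
turned 0.0122 [-8.5  1.4  7.1] [ 0.3   2.15 -0.08] 84.3
grip 0.0124 [-0.2  2.7  2. ] [ 0.58  0.17 -0.01] 89.6
turned 0.0122 [-6.1 -0.4 12.8] [ 0.01  1.59 -0.04] 92.1
creep -4.57 0.0121 [-6.3  0.  14. ] [ 0.01  1.71 -0.02] 92.4
creep -4.65 0.0122 [-6.5 -0.5 13.1] [0.   1.68 0.55] 92.6
touch z 0.16152275154940085 F 4.995227526823812
100.2833
```

View pics/v7.png

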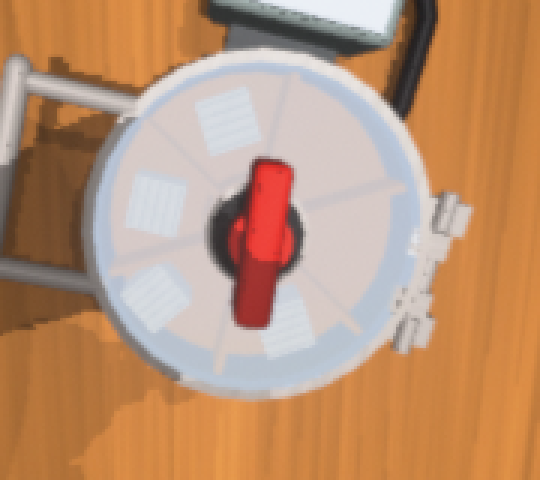

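The wing is at about 83° world, with ends at (272,160) and (252,325), so turn is about -4.6. The stop was felt as 0.55 N m of torque. I'll seat it with a slightly firmer press, then press the button.

```bash
python3 - <<'E'
from pp import *
c=m2w(0,0,0)[:2]; bot.gripper_to(0); bot.move_pose((c[0],c[1],.22),down(0)); touch(c,0,.170,.150,fmax=15); bot.line_to((c[0],c[1],.22),rate=.15)
b=m2w(0,.112,0)[:2]; print(b,bot.get_obs()["time"])
bot.move_pose((b[0],b[1],.16),down(0)); bot.line_to((b[0],b[1],.112),rate=.08); f0=bot.get_obs()["ft_force"][2]
z=.112
while z>.097:
    z-=.001; bot.line_to((b[0],b[1],z),rate=.03); o=bot.get_obs(); F=o["ft_force"][2]-f0; print(round(o["eef_pos"][2],4),round(F,1),end="; ")
    if F>12: break
bot.wait(.2); bot.line_to((b[0],b[1],.20),rate=.1); bot.move_pose((.50,.14,.31),down(0)); bot.gripper_to(.08); bot.wait(.2)
for n in("wrist","scene"): grab(n,"z"+n)
print(bot.get_obs()["time"])
cv2.imwrite("pics/v8.png",cv2.resize(np.hstack([cv2.imread("pics/zwrist.png"),cv2.imread("pics/zscene.png")]),(800,300)))
E
```

```text
touch z 0.1612973583633102 F 16.398837397691604
[0.55007841 0.27822161] 105.925
0.1113 -0.8; 0.1104 1.6; 0.1093 1.4; 0.1082 2.1; 0.1072 3.0; 0.1062 4.0; 0.1052 4.0; 0.1051 8.3; 0.105 12.1; 112.6167
```

View pics/v8.png

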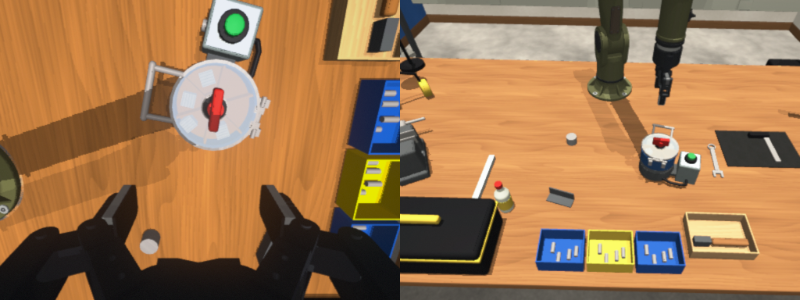

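```bash
python3 - <<'E'
from pp import *
O=[]
for n in("k1","k2","e1","e2"):
    im=cv2.imread(f"pics/{n}.png");h=cv2.cvtColor(im,cv2.COLOR_BGR2HSV)
    m=((h[...,0]>50)&(h[...,0]<75)&(h[...,1]>120)&(h[...,2]>60)).astype(np.uint8);ys,xs=np.nonzero(m)
    if ys.min()>1: O.append((cam(n),(xs.mean(),ys.mean())))
P=tri(O);print(len(O),P,[(proj(c,P)-u).round(1).tolist() for c,u in O])
# press again, slower, off a clean baseline
b=m2w(0,.112,0)[:2]; bot.gripper_to(0); bot.move_pose((b[0],b[1],.15),down(0)); bot.line_to((b[0],b[1],.120),rate=.05); bot.wait(.3); f0=bot.get_obs()["ft_force"][2]
z=.120
while z>.094:
    z-=.001; bot.line_to((b[0],b[1],z),rate=.02); bot.wait(.1); o=bot.get_obs(); F=o["ft_force"][2]-f0; print(round(o["eef_pos"][2],4),round(F,1),end="; ")
    if F>20: break
bot.wait(.2); bot.line_to((b[0],b[1],.20),rate=.1); bot.move_pose((.50,.14,.31),down(0)); print(bot.get_obs()["time"])
E
```

```text
3 [0.55030505 0.27875836 0.10817276] [[0.1, 0.1], [-0.1, -0.0], [-0.0, -0.1]]
0.119 -0.2; 0.118 0.2; 0.117 1.1; 0.116 -0.1; 0.115 1.6; 0.114 -0.3; 0.113 0.0; 0.112 -0.2; 0.1112 1.5; 0.1102 1.4; 0.1091 2.6; 0.1081 4.0; 0.1072 3.4; 0.1062 4.1; 0.1052 5.4; 0.1051 9.5; 0.105 14.2; 0.1049 17.7; 0.1048 22.6; 124.025
```

The force rises from 0 to 5.4 N over about 6 mm and then hits a hard stop, so the button was fully pressed. Handing in.

```bash
python3 -c "
from cell import bot, viewer, solver
bot.wait(.3);print(bot.finish_job())"
```

```text
the job is handed in; nothing more can be done
None
```

I handed the job in at about 124 s, but it returned no verdict, so whether it passed is unknown: all four slugs are in their own compartments, the lid is shut, the wing screw was dropped into its thread and run home to the stop, and the start button was pressed fully (twice, the second time to check its travel) and released.

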